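# Hold the labeller's dancer slide at its index for threading

## Robot

A 6-joint arm with a two-finger parallel gripper is mounted at the origin on the work surface. World frame = base frame: x ahead of the robot, y to its left, z up, the work surface at z = 0. Lengths are in mm, angles in degrees, forces in N, time in s.
With the tool pointing down it reaches from about 350 to 850 mm from the base axis. Payload 8.1 kg.
Tool frame: the origin (TCP) lies midway between the tips of the shut fingers; the grasp point (between the pads) lies 19 mm behind it; z points along the fingers, y is the line along which they close (so a half turn about z gives the same grasp; the last joint's range is limited). The gripper opens to 85 mm and grips with 20 to 120 N. Pads are 22 mm wide; open, the fingers measure 114 mm over their backs; the gripper's body (76 mm by 85 mm) begins 54 mm behind the grasp point. The pads swing forward as they close: fully open they stand 13 mm farther back than shut.
Start: joints at [-77.487, 7.471, 85.268, -0, 87.261, -4.893], TCP at [179.509, -572.522, 231.292] pointing down, gripper open.
Joint ranges: [-169.43, 169.43], [-51.17, 129.36], [1.28, 143.12], [-76.62, 256.62], [0, 156.53], [-152.29, 152.29]. Speed limits (degrees/s): [136.94, 136.94, 159.86, 180, 180, 180].

## Interface

Orientations are given as [roll, pitch, yaw] about the fixed x, y, z axes, in that order (R = Rz(yaw) Ry(pitch) Rx(roll)).
In Python, from bench import r, optics, workorder gives the robot as it stands.
- The arm moves only by the tool drive_effector, called after "Request:" by a JSON object that holds its "api" and its "payload". Schema: {"type":"object","properties":{"plan":{"type":"string"},"squeeze":{"type":"number"},"only":{"type":"string"},"quiet":{"type":"boolean"},"lines":{"type":"string"}},"required":["plan"],"additionalProperties":false}. plan is a string of 1 to 8 rows, parted by semicolons, with the numbers parted by commas; each row has 7 numbers: a rotation vector rx, ry, rz in units of 2 degrees, then dx, dy, dz in units of 5 mm, then the finger opening in mm; each row is the pose to reach, as a shift and turn from the pose commanded when the call began, along the tool's axes at that moment; what a row does not reach only later rows make up. A row lasts 1/8 s, in which the tool goes at most 62.5 mm and 10.7 degrees, less where a joint would pass 70% of its speed; a pose out of reach is approached as far as the arm can. The fingers move at their own pace and stop on an object; squeeze is the grip in N (left out, the last holds). Time passes only in rows, so rows that do not move let the fingers close. The tool returns the time, the measured TCP pose, the force, the opening and the grip force at its end. only (a regular expression) keeps the lines of the reply that match it, lines (a string "A,B") keeps lines A to B, and quiet returns only ok. Input that does not fit is refused with a message, and nothing moves.
- r.sense(): the state, without advancing time (a new reading comes with each control period).
- optics.snapshot(name): name is "scene" or "top" or "wrist"; returns a dict with "pixels" (420x560x3 uint8, blue, green, red), "fx", "fy", "cx", "cy" (pixels), "pose" (4x4, takes a point from camera to world coordinates). Camera axes: x right, y up, looking along -z (the intrinsics and any distortion apply to the point x, -y, -z); pixel columns grow to the right and rows downward; lengths in mm; the calibration is good to about 2 mm. A picture is of the moment at which its call begins. There is no depth.
- workorder.hand_in(): hands the job in; it is judged then, once.
The state is a dict: "time": time; "joint_pos": joint angles; "qd": joint speeds; "joint_efforts": joint torques, N m; "tool_pos": TCP position; "tcp_rot": TCP orientation; "ft_force": force on the tool from outside, world axes, zero at the start; "wrist_torque": the same for the moment, N m; "finger_gap": finger opening in mm; "grip_force": force on a finger pad.
Only numpy, scipy, OpenCV 4.12 (cv2) and the standard library are available. Lean on these libraries where they do the work, as an engineer would, in place of code of your own. Each camera call takes 0.05 s, during which the arm holds its last target. There are 200 camera calls.

## Task

I am about to thread a new roll on the bench labeller: turn the large speed dial down to 3, then let go of it, take hold of the spring-loaded dancer slide (the black knob on top of its roller is the handle), and pull it towards the front of the machine until its pointer stands over the index tab on the scale bar. Keep hold of it there: finish with the fingers still holding the slide steady at the tab, because it springs back if let go. Leave the small delay dial as it is, and do not disturb the jars, the rolls, the core or the screwdriver.

Things in the scene. Friction and masses are not known exactly. Their poses are not given: they have to be found in the camera images.
- labeller: fixed bench labeller, steel deck 300 mm deep (x) by 440 mm wide (y), 55 mm above the table. Origin: centre of its underside; x axis from its front (operator's side) to its back, y to its left. On the deck: label roll on the left (120 mm above the table, its hub 137), dancer slide in the middle, control box at the front right (top 105 mm), rollers and jar turntable at the back right (up to 136 mm)
- speed_dial (a joint): large speed dial on the control box, rad, grows clockwise from above. Scale of 11 lines, 0 to 10 (0, 5, 10 long), 0.471 rad apart: 0 at scale 0, 1.414 at 3, 4.712 at 10. The line of 5 points to the machine's back, 0 lies 135 degrees anticlockwise of it (front left), 10 front right. Starts between 5 and 7.5; light friction (0.03 N m), stays where left
- speed_dial_grip (a point): centre of the top of the speed dial's grip bar, on the dial's axis, 136 mm above the table. The black bar is 36 mm long, 10 mm thick, 24 mm high, on a round skirt 40 mm wide and 6 mm high on the box. The point's x axis runs along the bar, the way its white pointer line points: labeller yaw + 2.356 - dial value; z up
- delay_dial (a joint): small delay dial, 18 mm diameter, 12 mm high, on the same box, 76 mm behind and 35 mm to the left of the speed dial; rad, grows clockwise; leave it as it is
- delay_dial_mark (a point): end of the small delay dial's white pointer line, on its top, 9 mm off its axis
- dancer (a joint): travel of the dancer slide in m: 0 at home, where its spring pulls it, growing as it is pulled towards the machine's front (its -x), end stop at 0.090. The spring pulls back with about 5 N at home plus 120 N/m: 10 to 13 N where the tab can be; friction 0.6 N
- dancer_knob (a point): centre of the upright black grip knob on top of the dancer roller: a cylinder 22 mm in diameter, 36 mm high, from 137 to 173 mm above the table, this point at 155 mm. Below it an 8 mm neck, then the roller with 36 mm flanges, top at 129 mm. Nothing as high stands near. Axes as the labeller's; moves with the slide
- dancer_pointer (a point): tip of the black pointer, a 3 mm wide bar that reaches out from the slide to its right over the scale bar; in the same x position as the knob, 52 mm to its right; it moves with the slide; axes as the labeller's
- index_tab: dark steel index tab clamped on the aluminium scale bar beside the slide, 10 mm wide along the slide's travel, 16 mm long across it, with a white line in its middle and a brass thumbscrew on its right end; fixed, set 40 to 65 mm in front of where the pointer rests at home. Origin on the tab's middle line, on the bar's top, directly under the pointer's path; axes as the labeller's
- turntable_jar: the jar on the labeller's turntable: glass jar with a brass lid, 60 mm diameter, 75 mm tall, about 0.25 kg, origin at the centre of its underside; leave it alone
- core: empty cardboard roll core standing on the deck at the front left, 82 mm diameter, 60 mm tall, 30 g; origin at the centre of its underside; leave it alone
- jar1: glass jar with a brass lid, 60 mm diameter, 75 mm tall, about 0.25 kg, origin at the centre of its underside; leave it alone
- jar2: glass jar with a brass lid, 60 mm diameter, 75 mm tall, about 0.25 kg, origin at the centre of its underside; leave it alone
- jar3: glass jar with a brass lid, 60 mm diameter, 75 mm tall, about 0.25 kg, origin at the centre of its underside; leave it alone
- spare_roll: spare roll of labels lying on the table, 110 mm diameter, 58 mm tall; origin at the centre of its underside; leave it alone
- screwdriver: screwdriver lying on the table, 180 mm long; leave it alone

How it is judged (in metres and radians):
On the way, in this order (a step that is already met when the one before it is completed fails the run):
1. the speed dial is set to 3 while the dancer slide is at home (value of joint speed_dial between 1.264 and 1.564 rad and value of joint dancer below 0.006 m), for 0.3 s.
2. the dancer slide is pulled out to the index tab, held by the fingers (x of dancer_pointer in the frame of index_tab between -0.005 and 0.005 m and contact force between the fingers and dancer above 3 N), for 0.5 s.
At the end, for the whole second after the job is handed in: The speed dial stands at 3 within a third of a division (0.15 rad), the dancer's pointer is within the tab's width (5 mm either side of its middle line) and still (under 10 mm/s), the fingers press on the slide with more than 3 N (all of step 2 and value of joint speed_dial between 1.264 and 1.564 rad and velocity of joint dancer between -0.01 and 0.01 m/s); the arm keeps its last pose, push and grip.
It fails at once if the small delay dial is turned by more than about 9 degrees (distance of delay_dial_mark from where it was at the start of the episode above 0.0015 m).
It fails at once if a jar, roll, core or the screwdriver is moved by more than 20 mm (distance of any of turntable_jar, core, jar1, jar2, jar3, spare_roll, screwdriver from where it was at the start of the episode above 0.02 m).
It also fails if it takes over 59 s, if anything falls off the work surface, if the arm or the gripper's body presses on something with over 40 N, if the wrist force passes 120 N, or if a joint passes its speed limit or range.

## Working session

There is one attempt and no reset: what is moved stays moved. The work goes in short steps, Python scripts to look and compute and a tool call to move; the robot and the scene stay as the last step left them, time stands still between calls to the robot, and variables do not carry over. Pictures are saved under pics/ and viewed, at most 11 in all, crops included, and the job is handed in when it is done.

```bash
mkdir -p pics
```

Create h.py:
```python
import numpy as np, cv2
from bench import r, optics, workorder
def snap(n,f):
    s=optics.snapshot(n); cv2.imwrite('pics/'+f,s['pixels']); np.savez('pics/'+f[:-4]+'.npz',**{k:v for k,v in s.items()}); return s
def load(f): return np.load('pics/'+f+'.npz',allow_pickle=True)
def ray(s,u,v):
    T=np.array(s['pose']); d=np.array([(u-s['cx'])/s['fx'],-(v-s['cy'])/s['fy'],-1.])
    return T[:3,3],T[:3,:3]@d
def onz(s,u,v,z):
    o,d=ray(s,u,v); return o+d*(z-o[2])/d[2]
def proj(s,p):
    T=np.array(s['pose']); q=T[:3,:3].T@(np.array(p)-T[:3,3]); return s['cx']+s['fx']*q[0]/-q[2], s['cy']-s['fy']*q[1]/-q[2]
```

Run:
```python
from h import *
for n in('scene','top','wrist'):
    s=snap(n,n+'1.png'); print(n,list(s.keys()),s['fx'],s['cx'],s['cy'],np.round(s['pose'],3).tolist(),{k:s[k] for k in s if k not in('pixels','pose')})
print(r.sense())
a=[cv2.imread(f'pics/{n}1.png') for n in('top','scene')]
```

```text
scene ['pixels', 'fx', 'fy', 'cx', 'cy', 'pose'] 437.6405791808687 278.13014043180306 210.7882787129219 [[0.236, -0.823, 0.516, 1170.239], [0.972, 0.197, -0.129, -140.684], [0.005, 0.532, 0.847, 1103.321], [0.0, 0.0, 0.0, 1.0]] {'fx': 437.6405791808687, 'fy': 437.6405791808687, 'cx': 278.13014043180306, 'cy': 210.7882787129219}
top ['pixels', 'fx', 'fy', 'cx', 'cy', 'pose'] 545.3868483447396 273.0205376781595 214.7702295130741 [[0.031, 0.993, -0.11, 381.267], [-0.999, 0.032, 0.01, 2.671], [0.013, 0.109, 0.994, 1734.973], [0.0, 0.0, 0.0, 1.0]] {'fx': 545.3868483447396, 'fy': 545.3868483447396, 'cx': 273.0205376781595, 'cy': 214.7702295130741}
wrist ['pixels', 'fx', 'fy', 'cx', 'cy', 'pose'] 323.9261980543504 280.2443315601757 204.6756489937136 [[0.299, 0.922, 0.247, 243.279], [-0.954, 0.289, 0.075, -551.822], [-0.002, -0.259, 0.966, 373.038], [0.0, 0.0, 0.0, 1.0]] {'fx': 323.9261980543504, 'fy': 323.9261980543504, 'cx': 280.2443315601757, 'cy': 204.6756489937136}
{'time': 0.15, 'joint_pos': array([-7.74869389e+01,  7.50598445e+00,  8.53154152e+01, -1.43483669e-03,
        8.72616420e+01, -4.89194120e+00]), 'qd': array([-0.02808068, -0.19019553, -0.19478828, -0.04627027,  0.00426121,
        0.01958628]), 'joint_efforts': array([ 3.48873718e-04, -5.70061827e+01, -5.01158059e+01, -2.88755227e-04,
        9.57310956e-03, -1.05395603e-05]), 'tool_pos': array([ 179.40538074, -572.10277572,  230.47241176]), 'tcp_rot': array([-1.79917139e+02, -5.65364893e-03,  1.74050678e+01]), 'ft_force': array([-0.27240527,  0.13293869, -0.63459263]), 'wrist_torque': array([ 0.04563644, -0.01617794,  0.0179864 ]), 'grip_force': 0.0, 'finger_gap': 85.51954415392267}
```

View pics/top1.png

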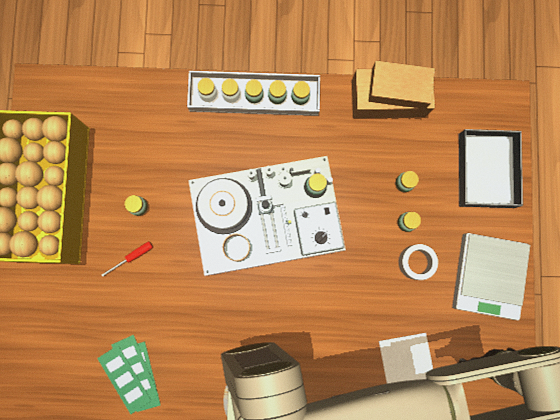

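View pics/scene1.png

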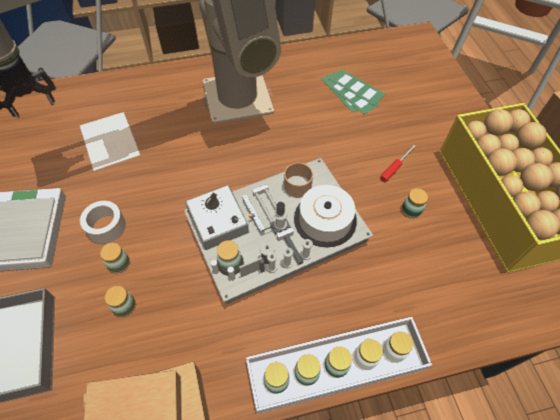

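The top view shows the labeller with deck corners at about (189,180), (327,157), (345,248) and (206,275). The speed dial is at (320,238) and the knob at (265,205). In the scene view the dial is at (212,202) and the knob at (281,208).

Run:
```python
from h import *
t=load('top1');s=load('scene1')
P=[onz(t,*c,55)for c in[(189,180),(327,157),(345,248),(206,275)]]
print(np.round(P,1)); print(P[0]-P[1],P[3]-P[2],np.mean(P,0))
for a,b in((P[1],P[0]),(P[2],P[3])):
    d=a-b; print(np.degrees(np.arctan2(-d[1],-d[0]))-90)
for a,b in((P[0],P[3]),(P[1],P[2])):
    d=a-b; print(np.degrees(np.arctan2(d[1],d[0])))
print('dial',onz(t,320,238,136),onz(s,212,200,136),'knob',onz(t,265,205,155),onz(s,281,208,155))
a=cv2.resize(t['pixels'][150:280,185:350],None,fx=4.8,fy=4.6,interpolation=cv2.INTER_CUBIC)
cv2.imwrite('pics/topc.png',a)
```

```text
[[ 667.2  251.5   55. ]
 [ 754.5 -177.2   55. ]
 [ 470.8 -238.5   55. ]
 [ 374.9  185.7   55. ]]
[-87.355826  428.7438532   0.       ] [-95.83354479 424.15404468   0.        ] [566.83404847   5.37400248  55.        ]
11.516283868702743
12.731659137058102
12.694332466094188
12.178253295809501
dial [ 493.50521229 -152.78641951  136.        ] [ 506.74136288 -155.21011959  136.        ] knob [583.56073267  11.82271674 155.        ] [585.38863924  13.51346183 155.        ]
```

View pics/topc.png

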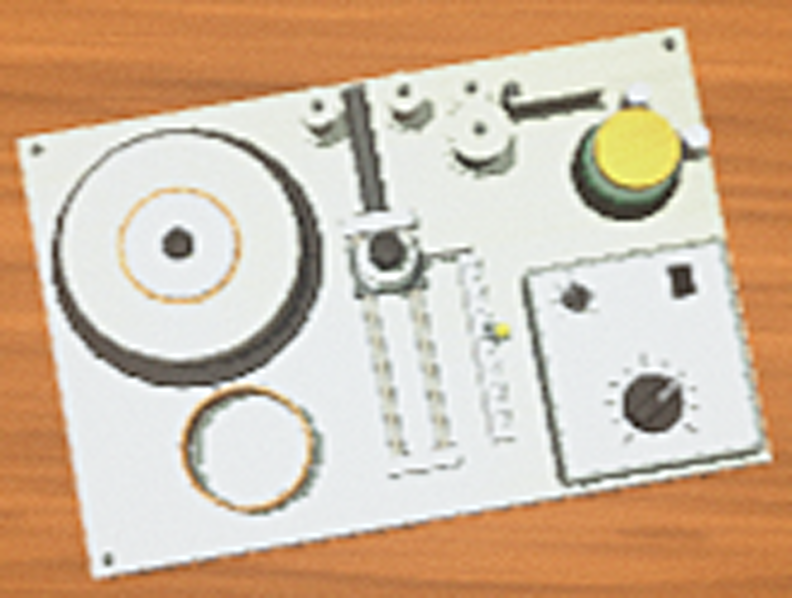

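Units first: shifts go in units of 5 mm and turns go in units of 2 degrees. So 270 mm is 54, -100 mm is -20, 8 degrees is 4.

Request:
{"api": "drive_effector", "payload": {"plan": "0,0,4,8,-6,-10,40;0,0,8,17,-13,-16,40;0,0,12,26,-20,-20,40;0,0,16,35.6,-27.6,-20,40;0,0,20,45,-35,-20,40;0,0,24,54,-42,-20,40;0,0,28,63,-49,-20,40;0,0,31,72,-56,-20,40"}}

```text
time: 1.15
tool_pos: [439.9, -195.9, 331.2]
tcp_rot: [-180.0, -0.0, -44.8]
ft_force: [1.2, -0.6, 0.2]
finger_gap: 40.3
grip_force: 0.0
```

Run:
```python
from h import *
s=snap('wrist','w2.png'); print(r.sense()['time'],np.round(s['pose'],3).tolist())
print(proj(s,[500,-154,136]),proj(s,[585,12,155]))
```

```text
1.2 [[-0.705, 0.685, 0.183, 487.758], [-0.709, -0.681, -0.183, -241.008], [-0.0, -0.259, 0.966, 473.888], [0.0, 0.0, 0.0, 1.0]]
(np.float64(213.34396172348787), np.float64(169.77442139911514)) (np.float64(41.608621553778164), np.float64(226.9883961861697))
```

View pics/w2.png

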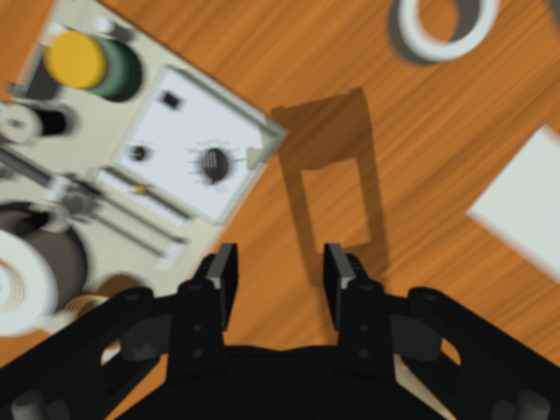

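The wrist view is blurred because the arm was still moving. The dial is near (212,163) and the tab's screw near (138,188). I'll move closer and settle before the next picture.

Request:
{"api": "drive_effector", "payload": {"plan": "0,0,0,-1,-9.6,6,40;0,0,0,-2,-19,10,40;0,0,0,-2,-19,10,40;0,0,0,-2,-19,10,40;0,0,0,-2,-19,10,40;0,0,0,-2,-19,10,40"}}

```text
time: 1.95
tool_pos: [498.7, -124.0, 282.0]
tcp_rot: [-180.0, -0.1, -44.7]
ft_force: [0.4, 0.6, -0.0]
finger_gap: 40.1
grip_force: 0.0
```

Run:
```python
from h import *
s=snap('wrist','w3.png'); print(np.round(r.sense()['qd'],2))
```

```text
[ 0.35  0.15  0.09 -0.03 -0.09  0.06]
```

View pics/w3.png

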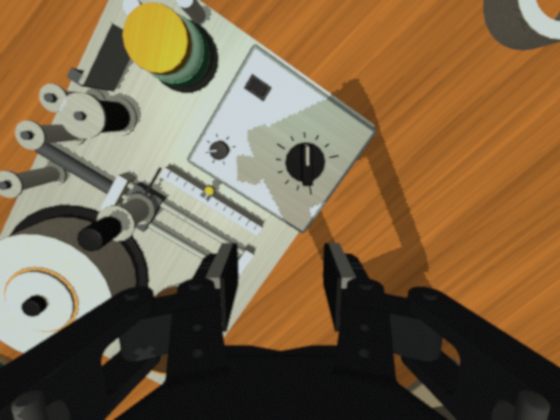

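The dial is at about (306,162) with its pointer line pointing up the image. The tab's screw is at (209,190), the pointer near (155,180), and the knob around (100,232). I'll crop for precision.

Run:
```python
from h import *
s=load('w3');im=s['pixels']
a=cv2.resize(im[110:260,70:270],None,fx=4,fy=4,interpolation=cv2.INTER_CUBIC)
cv2.imwrite('pics/c3.png',a)
g=cv2.cvtColor(im,cv2.COLOR_BGR2GRAY)
m=(g<60).astype(np.uint8); m[:, :270]=0; m[:,345:]=0; m[:130]=0; m[200:]=0
cs,_=cv2.findContours(m,cv2.RETR_EXTERNAL,cv2.CHAIN_APPROX_NONE); c=max(cs,key=cv2.contourArea)
(u,v),rad=cv2.minEnclosingCircle(c);print('dial',u,v,rad,cv2.contourArea(c),cv2.fitEllipse(c))
o=np.zeros_like(m);cv2.drawContours(o,[c],-1,1,-1); o=cv2.erode(o,np.ones((5,5)))
ys,xs=np.where((o>0)&(g>110));print('line px',len(xs),list(zip(xs,ys))[:60])
if len(xs)>3:
    P=np.array([onz(s,x,y,136)[:2] for x,y in zip(xs,ys)]); C=P.mean(0); w,V=np.linalg.eigh(np.cov((P-C).T)); d=V[:,1]; print('line ctr',C,'dir',np.degrees(np.arctan2(d[1],d[0])))
    print('extent',((P-C)@d).min(),((P-C)@d).max())
print(onz(s,u,v,111),onz(s,u,v,136))
cor=[onz(s,*p,105)[:2] for p in[(374,127),(256,46),(189,157),(303,231)]]
for i in range(4):
    d=cor[(i+1)%4]-cor[i]; print(cor[i],np.linalg.norm(d),np.degrees(np.arctan2(d[1],d[0])))
```

```text
dial 306.0 164.0 21.213302612304688 977.5 ((304.5006408691406, 163.4758758544922), (36.04349136352539, 38.197349548339844), 155.9879608154297)
line px 0 []
[ 498.55924668 -156.30735812  111.        ] [ 502.37942744 -157.31319452  136.        ]
[ 477.50572907 -226.98322915] 132.66749574436827 12.823169208598278
[ 606.86445569 -197.53863243] 120.75790098338797 101.11357485875534
[583.58783231 -79.04530158] 137.14255659193424 -168.85723724783026
[ 449.03059096 -105.54869055] 124.72842761073427 -76.80316447888606
```

View pics/c3.png

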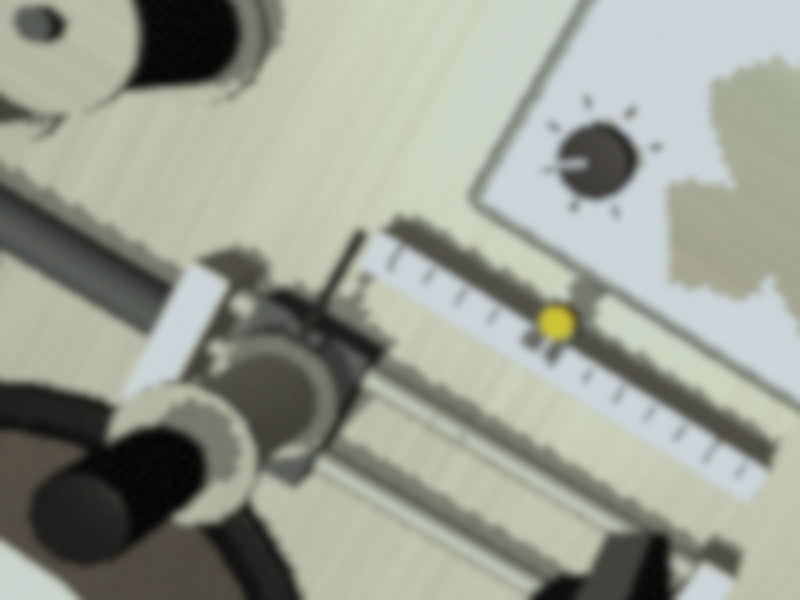

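The crop shows the pointer tip at pixel (160,169), the tab's middle line at (205.3,195.8) with its brass screw at (209,190.5), and the knob top at (91,240). Now the dial line.

Run:
```python
from h import *
s=load('w3');im=s['pixels'];g=cv2.cvtColor(im,cv2.COLOR_BGR2GRAY)
print(g[136:186:2,290:326:2])
ys,xs=np.mgrid[146:164,300:314]; w=np.clip(g[146:164,300:314].astype(float)-90,0,None)
# row-wise centroid of the white line
ok=w.sum(1)>0; cx=(w*xs).sum(1)[ok]/w.sum(1)[ok]; yy=ys[:,0][ok]; print(np.c_[yy,cx].round(1).tolist())
a,b=np.polyfit(yy,cx,1)
p=onz(s,a*146+b,146,136);q=onz(s,a*164+b,164,136);d=p-q;print(p,q,np.degrees(np.arctan2(d[1],d[0])))
t=load('top1');print(onz(t,321,237.4,136),onz(t,321,237.4,115))
# knob: two views top centre
print(onz(s,91,240,173),onz(t,385/4.8+185,249/4.6+150,173))
for z in(60,65,70,75,80): print(z,onz(s,160,168.75,z),onz(s,205.3,195.8,z))
```

```text
[[147 144 167 169 171 169 162 116 154 167 169 170 167 128 127 166 170 170]
 [152 112 159 168 168 169 168 154 164 167 167 166 154 109 149 169 170 169]
 [169 131 154 170 169 165 165 164 165 164 165 166 159 150 166 169 170 170]
 [172 170 172 166 152 131 113 102 106 112 128 146 158 165 166 167 169 169]
 [171 169 151 108  68  42  31  49  68  47  42  60 100 146 163 165 165 159]
 [165 139  80  34  27  19  13  38  95  94  27  24  36  73 127 160 163 138]
 [127  62  30  27  26  17  17  44 130 140  41  22  27  29  57 124 161 160]
 [ 69  26  27  29  27  18  20  45 132 143  43  22  27  27  29  68 144 164]
 [ 31  26  28  29  28  19  18  45 132 143  43  24  26  28  27  37  96 156]
 [ 26  26  27  27  26  21  17  45 132 143  43  23  23  28  28  28  52 132]
 [ 26  27  26  27  27  21  19  46 132 143  43  23  25  28  27  27  37 114]
 [ 26  26  26  25  27  17  16  46 132 143  43  23  26  27  29  27  32  94]
 [ 27  27  29  26  27  20  16  43 130 143  43  24  24  26  28  27  29  76]
 [ 26  27  26  28  28  20  18  40 123 145  47  23  28  28  26  25  28  72]
 [ 25  27  27  29  26  21  16  36 111 130  45  23 
[... 1064 characters left out ...]

[ 513.24337068 -168.89323551  136.        ] [ 501.63647654 -158.06371055  136.        ] -43.015629744763544
[ 495.36407185 -155.69057985  136.        ] [ 496.86256341 -157.77040564  115.        ]
[587.68425152  11.36315372 173.        ] [583.8049182  11.1991558 173.       ]
60 [603.17471181 -33.04473015  60.        ] [546.03406704 -46.02985845  60.        ]
65 [602.39814971 -34.90713126  65.        ] [546.04063675 -47.714294    65.        ]
70 [601.62158761 -36.76953238  70.        ] [546.04720647 -49.39872955  70.        ]
75 [600.84502551 -38.63193349  75.        ] [546.05377618 -51.0831651   75.        ]
80 [600.06846341 -40.4943346   80.        ] [546.0603459  -52.76760065  80.        ]
```

Request:
{"api": "drive_effector", "payload": {"plan": "0,0,-0.85,2.6,2.2,10,30;0,0,-0.85,5.2,4.4,19.4,30;0,0,-0.85,5.2,4.4,19.4,30;0,0,-0.85,5.2,4.4,19.4,30;0,0,-0.85,5.2,4.4,19.4,30;0,0,-0.85,5.2,4.4,19.4,30"}}

```text
time: 2.75
tool_pos: [503.0, -156.9, 186.3]
tcp_rot: [-179.9, -0.2, -42.9]
ft_force: [0.2, -0.1, 1.2]
finger_gap: 30.1
grip_force: 0.0
```

Run:
```python
from h import *
s=snap('wrist','w4.png'); print(r.sense()['tool_pos'],r.sense()['tcp_rot'])
print(proj(s,r.sense()['tool_pos']))
```

```text
[ 502.71144563 -156.8870749   185.84860225] [-1.79950543e+02 -1.30634948e-01 -4.28692031e+01]
(np.float64(284.20925619260726), np.float64(260.27881321286145))
```

View pics/w4.png

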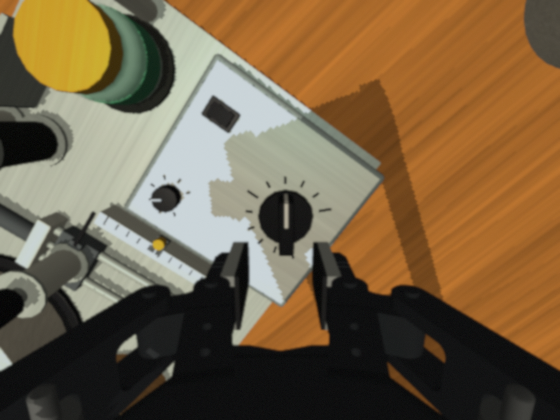

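The dial skirt is now centred near (286,216), with the pointer line at x≈286 in rows 192 to 226. The fingers sit symmetrically about x≈281.

Run:
```python
from h import *
s=load('w4');g=cv2.cvtColor(s['pixels'],cv2.COLOR_BGR2GRAY)
for v in(198,206,214,222): 
    x=np.where(g[v,250:325]<75)[0]+250; print(v,x.min(),x.max(),(x.min()+x.max())/2)
x=np.where(g[180:245,275]<75)[0]+180;print('col275',x.min(),x.max()); x=np.where(g[180:245,297]<75)[0]+180;print('col297',x.min(),x.max())
w=np.clip(g[195:220,276:296].astype(float)-90,0,None);print((w*np.arange(276,296)).sum(1)/w.sum(1))
for u,v,z in((286,216.5,111),(286,192,136),(286,226,136)): print(onz(s,u,v,z))
print(proj(s,[502,-158,136]),proj(s,[502,-158,111]))
```

```text
198 266 304 285.0
206 261 310 285.5
214 259 311 285.0
222 260 310 285.0
col275 192 241
col297 193 240
[         nan          nan          nan          nan          nan
 286.         285.88888889 285.86363636 285.90909091 285.78977273
 285.86382979 285.8685259  285.85375494 285.8503937  285.8503937
 285.84980237 285.8531746  285.84920635 285.84738956 285.85140562
 285.86345382 285.85140562 285.85542169 285.85020243 285.85542169]
[ 500.68917539 -157.79460972  111.        ]
[ 518.05734283 -173.25286406  136.        ]
[ 501.97470608 -158.4432565   136.        ]
(np.float64(285.45365999972466), np.float64(226.42790929407158)) (np.float64(284.95151961908397), np.float64(215.0012944613184))<stdin>:6: RuntimeWarning: invalid value encountered in divide
```

Converted, 71 mm is 14.2, 1.6 mm is 0.32.

Request:
{"api": "drive_effector", "payload": {"plan": "0,0,0,0,0.32,7,30;0,0,0,0,0.32,12,30;0,0,0,0,0.32,14.2,30;0,0,0,0,0.32,14.2,30;0,0,0,0,0.32,14.2,0;0,0,0,0,0.32,14.2,0;0,0,0,0,0.32,14.2,0;0,0,0,0,0.32,14.2,0", "squeeze": 30}}

```text
time: 3.8
tool_pos: [500.7, -159.3, 114.8]
tcp_rot: [179.9, -0.1, -42.9]
ft_force: [-5.1, -4.6, 4.3]
finger_gap: 9.5
grip_force: 31.7
```

Converted, -8 degrees is -4.

Request:
{"api": "drive_effector", "payload": {"plan": "0,0,-4,0,0,0,0;0,0,-8,0,0,0,0;0,0,-12.5,0,0,0,0;0,0,-17,0,0,0,0;0,0,-21.5,0,0,0,0;0,0,-26,0,0,0,0;0,0,-30.5,0,0,0,0;0,0,-35,0,0,0,0"}}

```text
time: 4.8
tool_pos: [501.0, -156.5, 114.7]
tcp_rot: [-179.9, -0.1, 27.4]
ft_force: [-5.4, 10.3, 7.7]
finger_gap: 9.5
grip_force: 32.4
```

Request:
{"api": "drive_effector", "payload": {"plan": "0,0,-4.5,0,0,0,0;0,0,-9,0,0,0,0;0,0,-13.5,0,0,0,0;0,0,-17,0,0,0,0;0,0,-19.65,0,0,0,0;0,0,-19.65,0,0,0,0;0,0,-19.65,0,0,0,0"}}

```text
time: 5.68
tool_pos: [499.8, -155.4, 114.7]
tcp_rot: [-179.7, -0.2, 66.5]
ft_force: [-11.1, 14.9, 15.0]
finger_gap: 9.8
grip_force: 33.3
```

Converted, -130 mm is -26, -80 mm is -16.

Request:
{"api": "drive_effector", "payload": {"plan": "0,0,0,0,0,0,34;0,0,0,0,0,0,34;0,0,0,0,0,0,34;0,0,0,0,0,-6,34;0,0,0,0,0,-16,34;0,0,0,0,0,-26,34;0,0,0,0,0,-26,34;0,0,0,0,0,-26,34"}}

```text
time: 6.68
tool_pos: [500.8, -158.2, 243.1]
tcp_rot: [180.0, 0.0, 66.4]
ft_force: [0.1, -0.4, -0.7]
finger_gap: 34.0
grip_force: 0.0
```

Request:
{"api": "drive_effector", "payload": {"plan": "0,0,0,0,0,0,34;0,0,0,0,0,0,34;0,0,0,0,0,0,34"}}

```text
time: 7.05
tool_pos: [500.5, -158.0, 242.5]
tcp_rot: [-179.9, 0.0, 66.4]
ft_force: [-0.2, 0.6, -0.0]
finger_gap: 34.3
grip_force: 0.0
```

Run:
```python
from h import *
s=snap('wrist','w5.png'); print(r.sense()['tool_pos'],proj(s,[501.5,-158,136]))
```

```text
[ 500.60402658 -157.97150438  242.75159466] (np.float64(280.5202859732932), np.float64(204.38504187820715))
```

View pics/w5.png

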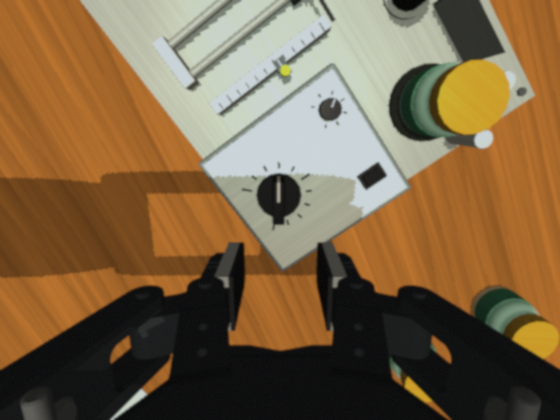

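The pointer line at (279,192) points straight up the image at a tick near (279,166). I'll compute the dial value from it, and measure the scale bar and tab too.

Run:
```python
from h import *
s=load('w5');g=cv2.cvtColor(s['pixels'],cv2.COLOR_BGR2GRAY)
sub=g[160:235,235:325].astype(np.uint8)
bg=cv2.morphologyEx(g,cv2.MORPH_CLOSE,np.ones((13,13),np.uint8))
m=((bg.astype(int)-g)>25).astype(np.uint8)
n,l,st,ce=cv2.connectedComponentsWithStats(m)
C=onz(s,279,195,105); C=np.array([501.,-158])
for i in range(1,n):
    p=onz(s,*ce[i],105)[:2]; d=p-C; R=np.hypot(*d)
    if 18<R<36: print(ce[i].round(1),st[i,4],R.round(1),np.degrees(np.arctan2(d[1],d[0])).round(1))
w=np.clip(g[178:200,270:288].astype(float)-90,0,None);k=w.sum(1)>100;yy=np.arange(178,200)[k];cx=((w*np.arange(270,288)).sum(1)[k]/w.sum(1)[k]);a,b=np.polyfit(yy,cx,1)
p=onz(s,a*180+b,180,136);q=onz(s,a*196+b,196,136);d=p-q;print('line',p,np.degrees(np.arctan2(d[1],d[0])),cx.round(1))
for x in((204,163),(282,268),(408,187),(333,67)): print(onz(s,*x,105))
cv2.imwrite('pics/c5.png',cv2.resize(s['pixels'][0:240,190:350],None,fx=3.7,fy=2.5,interpolation=cv2.INTER_CUBIC))
```

```text
[278.4 164.9] 25 27.4 69.3
[264.9 168.2] 22 27.8 94.7
[292.5 168.4] 19 26.6 42.4
[305.3 176.2] 33 28.2 14.7
[253.8 177.2] 16 28.3 120.5
[246.3 189.7] 30 30.3 146.1
[308.4 190.7] 18 25.5 -13.4
[257.2 194.5] 20 20.3 153.5
[306.5 204. ] 16 24.9 -41.6
[299.3 215.5] 14 25.3 -70.3
[287.1 221.9] 12 25.4 -99.0
line [ 507.70801347 -139.2206709   136.        ] 66.31039337616527 [278.1 278.2 278.2 278.2 278.2 278.2 278.2 278.2 278.2 278.2 278.2 278.2
 278.2 278.2 278.2 278.2 278.2]
[ 452.30923893 -105.04549164  105.        ]
[ 474.527051   -223.10338002  105.        ]
[ 607.5344848  -196.03854537  105.        ]
[582.60207743 -77.7453972  105.        ]
```

The dial stands at about 3: the line is at 66.3° and tick 3 at about 65°. Next is the knob.

Request:
{"api": "drive_effector", "payload": {"plan": "0,0,4,8,0.6,0,50;0,0,8,16,1.2,0,50;0,0,12,24,1.8,0,50;0,0,16,31,2.2,0,50;0,0,20,38,2.4,0,50;0,0,24,38,2.4,0,50;0,0,27.2,38,2.4,0,50;0,0,27.2,38,2.4,0,50"}}

```text
time: 8.1
tool_pos: [587.8, 11.4, 243.1]
tcp_rot: [-180.0, 0.0, 12.1]
ft_force: [0.6, 0.3, 0.4]
finger_gap: 49.7
grip_force: 0.0
```

Request:
{"api": "drive_effector", "payload": {"plan": "0,0,0,0,0,0,50;0,0,0,0,0,0,50;0,0,0,0,0,0,50"}}

```text
time: 8.48
tool_pos: [587.8, 11.1, 243.3]
tcp_rot: [180.0, -0.0, 12.0]
ft_force: [0.3, 0.4, 1.0]
finger_gap: 50.0
grip_force: 0.0
```

Run:
```python
from h import *
s=snap('wrist','w6.png');g=cv2.cvtColor(s['pixels'],cv2.COLOR_BGR2GRAY)
S=r.sense();print(S['tool_pos'],S['tcp_rot'],proj(s,[587.5,11.3,173]),proj(s,[587.5,11.3,137]))
cv2.imwrite('pics/c6.png',cv2.resize(s['pixels'][60:300,130:450],None,fx=2.5,fy=2.5,interpolation=cv2.INTER_CUBIC))
```

```text
[587.86664512  11.13982248 243.34120878] [ 1.79998233e+02 -4.66295287e-03  1.20287499e+01] (np.float64(280.93427198183304), np.float64(219.00183340911988)) (np.float64(280.86479478439946), np.float64(205.37465474780728))
```

View pics/c6.png

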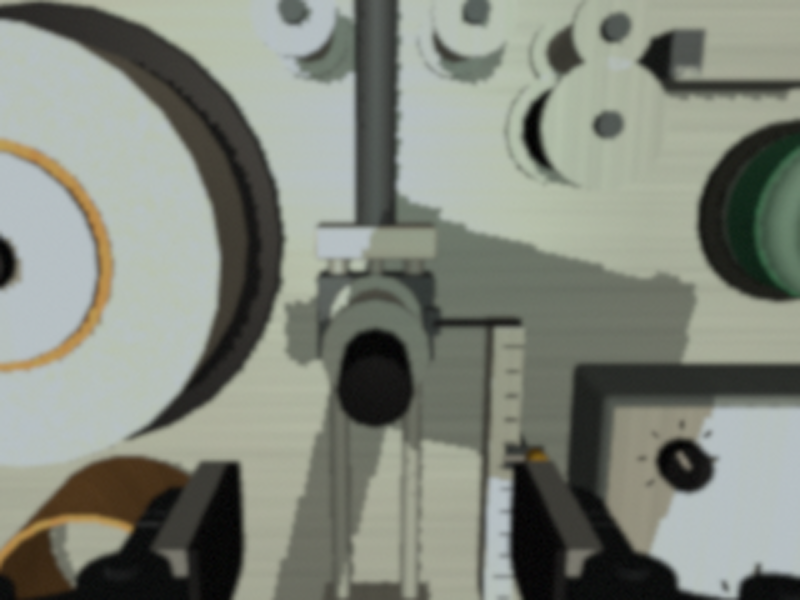

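The crop shows the knob top centred at pixel (280,216), 3 px from prediction. The pointer is at row 189 with its tip at x=338, and the tab's line is near (338,240). Now descend and grip.

Request:
{"api": "drive_effector", "payload": {"plan": "0,0,0,0.3,0,8,50;0,0,0,0.3,0,16,50;0,0,0,0.3,0,21,50;0,0,0,0.3,0,21,50;0,0,0,0.3,0,21,0;0,0,0,0.3,0,21,0;0,0,0,0.3,0,21,0;0,0,0,0.3,0,21,0", "squeeze": 70}}

```text
time: 9.52
tool_pos: [590.5, 12.0, 140.6]
tcp_rot: [180.0, -0.2, 12.0]
ft_force: [-1.6, 2.6, 7.2]
finger_gap: 20.2
grip_force: 68.7
```

Request:
{"api": "drive_effector", "payload": {"plan": "0,0,0,0,0,0,0;0,0,0,0,0,0,0;0,0,0,0,0,0,0"}}

```text
time: 9.9
tool_pos: [590.5, 12.1, 140.6]
tcp_rot: [180.0, -0.2, 12.0]
ft_force: [-2.4, 3.6, 6.7]
finger_gap: 20.5
grip_force: 68.7
```

Run:
```python
from h import *
s=snap('wrist','w7.png')
g=cv2.cvtColor(s['pixels'],cv2.COLOR_BGR2GRAY)
# two-view heights: pointer row in w6 and tab
a=load('w6')
for z in(60,65,70,75,80,85): print(z,onz(a,338,189.2,z)[:2].round(1),onz(a,338,240,z)[:2].round(1))
cv2.imwrite('pics/c7.png',cv2.resize(s['pixels'][60:300,250:450],None,fx=2.5,fy=2.5))
```

```text
60 [596.3 -47. ] [542.3 -61.1]
65 [597.1 -45.9] [544.  -59.8]
70 [598.  -44.8] [545.7 -58.5]
75 [598.9 -43.7] [547.4 -57.1]
80 [599.8 -42.6] [549.1 -55.8]
85 [600.6 -41.5] [550.8 -54.5]
```

Converted, -52 mm is -10.4, -48 mm is -9.6.

Request:
{"api": "drive_effector", "payload": {"plan": "0,0,0,-1.4,0,0,0;0,0,0,-3,0,0,0;0,0,0,-4.8,0,0,0;0,0,0,-6.6,0,0,0;0,0,0,-8.2,0,0,0;0,0,0,-9.6,0,0,0;0,0,0,-10.4,0,0,0;0,0,0,-10.4,0,0,0"}}

```text
time: 10.95
tool_pos: [541.3, 1.6, 140.7]
tcp_rot: [180.0, -0.4, 12.0]
ft_force: [8.9, 5.6, -0.7]
finger_gap: 20.2
grip_force: 68.5
```

Request:
{"api": "drive_effector", "payload": {"plan": "0,0,0,0,0,0,0;0,0,0,0,0,0,0;0,0,0,0,0,0,0"}}

```text
time: 11.32
tool_pos: [541.5, 1.7, 140.7]
tcp_rot: [180.0, -0.4, 12.0]
ft_force: [9.4, 6.3, -1.1]
finger_gap: 20.3
grip_force: 68.5
```

Run:
```python
from h import *
s=snap('wrist','w8.png');S=r.sense();print(S['tool_pos'])
x=np.array(S['tool_pos']);u=np.array([.978,.208,0]);v=np.array([.208,-.978,0])
p=x+52*v;p[2]=80;print('pointer expected px',proj(s,p), 'tab', proj(s,[546,-50,71]))
cv2.imwrite('pics/c8.png',cv2.resize(s['pixels'][140:300,240:440],None,fx=4,fy=3.75,interpolation=cv2.INTER_CUBIC))
```

```text
[541.48816289   1.64632266 140.67009739]
pointer expected px (np.float64(360.068750156844), np.float64(223.63433816454227)) tab (np.float64(355.6268618782685), np.float64(228.3470846912717))
```

View pics/c8.png

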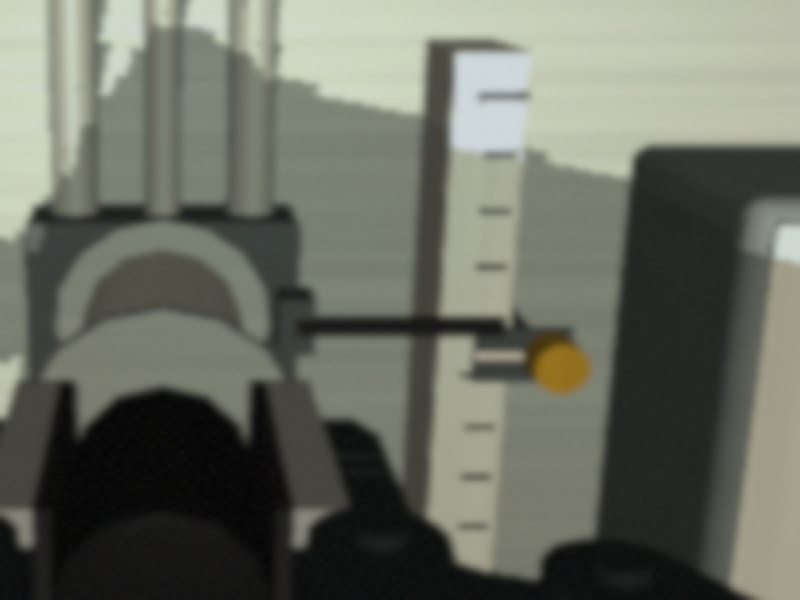

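The pointer bar is at row 226.9 (tip x≈366) and the tab's white line at (364.5,234.7). A few mm remain, so I'll triangulate heights to remove the parallax.

Run:
```python
from h import *
w3,w6,w8=load('w3'),load('w6'),load('w8')
def tri(obs):
    A=np.zeros((3,3));b=np.zeros(3)
    for s,u,v,sh in obs:
        o,d=ray(s,u,v);o=o+sh;d=d/np.linalg.norm(d);M=np.eye(3)-np.outer(d,d);A+=M;b+=M@o
    p=np.linalg.solve(A,b)
    res=[np.round(np.array(proj(s,p-sh))-[u,v],1) for s,u,v,sh in obs]; return p.round(1),res
sh=np.array([-49.,-10.45,0]); O=np.zeros(3)
print('ptr',tri([(w3,160,168.75,sh),(w6,338,189.2,sh),(w8,366.2,226.9,O)]))
print('ptr36',tri([(w3,160,168.75,sh),(w8,366.2,226.9,O)]))
print('tab',tri([(w3,205.3,195.8,O),(w8,364.5,234.7,O)]))
# brass screw in all views
for n,s in(('w3',w3),('w6',w6),('w8',w8)):
    h=cv2.cvtColor(s['pixels'],cv2.COLOR_BGR2HSV);m=cv2.inRange(h,(12,140,80),(35,255,255))
    k,l,st,ce=cv2.connectedComponentsWithStats(m);print(n,[(ce[i].round(1).tolist(),st[i,4]) for i in range(1,k) if 15<st[i,4]<400])
for z in(68,72,76,80,84): print(z,[(s:=w8,round(float(onz(w8,366.2,226.9,z)[:2]@[.978,.208]),1))[1],round(float(onz(w8,364.5,234.7,z)[:2]@[.978,.208]),1)])
# scale-tick check: px rows/mm in w8
print(proj(w8,[546,-50,71]),proj(w8,[546-9.78,-50-2.08,71]))
```

```text
ptr (array([551.2, -52.4,  83. ]), [array([-0.2, -0.6]), array([0. , 0.1]), array([-0.8,  0.7])])
ptr36 (array([551.2, -52.4,  83. ]), [array([-0.2, -0.6]), array([-0.7,  0.7])])
tab (array([546.1, -53.5,  82.1]), [array([0., 0.]), array([ 0., -0.])])
w3 [([549.9, 6.9], np.int32(299)), ([208.9, 189.9], np.int32(54)), ([4.7, 209.2], np.int32(285)), ([51.3, 274.8], np.int32(66)), ([73.1, 307.1], np.int32(66)), ([449.8, 350.3], np.int32(197)), ([7.9, 352.5], np.int32(235)), ([403.0, 372.7], np.int32(385)), ([103.7, 359.9], np.int32(49)), ([159.2, 371.4], np.int32(30))]
w6 [([118.6, 117.0], np.int32(29)), ([162.0, 156.3], np.int32(235)), ([344.5, 242.1], np.int32(16)), ([151.1, 271.3], np.int32(210)), ([93.7, 355.0], np.int32(207)), ([468.0, 357.2], np.int32(162))]
w8 [([6.9, 6.6], np.int32(61)), ([379.5, 237.1], np.int32(143)), ([141.8, 345.1], np.int32(198))]
68 [523.6, 517.8]
72 [525.0, 519.3]
76 [526.3, 520.7]
80 [527.6, 522.2]
84 [529.0, 523.6]
(np.float64(355.6268618782685), np.float64(228.3470846912717)) (np.float64(354.7935661575334), np.float64(241.91336945543108))
```

Converted, -6 mm is -1.2, -3 mm is -0.6.

Request:
{"api": "drive_effector", "payload": {"plan": "0,0,0,-0.6,0,0,0;0,0,0,-1.2,0,0,0;0,0,0,-1.2,0,0,0;0,0,0,-1.2,0,0,0;0,0,0,-1.2,0,0,0;0,0,0,-1.2,0,0,0"}}

```text
time: 12.12
tool_pos: [535.7, 0.4, 140.7]
tcp_rot: [180.0, -0.4, 12.0]
ft_force: [9.5, 7.1, -0.6]
finger_gap: 20.1
grip_force: 68.5
```

Run:
```python
from h import *
s=snap('wrist','w9.png');S=r.sense();print(S['tool_pos'],S['ft_force'],S['grip_force'])
t=snap('scene','s9.png')
a=cv2.resize(s['pixels'][190:260,310:400],None,fx=4.4,fy=6,interpolation=cv2.INTER_CUBIC)[:,:396]
u,v=map(int,proj(t,[546,-53,80]));print(u,v)
b=cv2.resize(t['pixels'][v-20:v+20,u-20:u+20],(400,420),interpolation=cv2.INTER_CUBIC)
cv2.imwrite('pics/c9.png',np.hstack([a,b]))
```

```text
[5.35761531e+02 4.57507175e-01 1.40694920e+02] [ 9.02318526  6.38362506 -0.25305271] 68.52113485336304
253 215
```

View pics/c9.png

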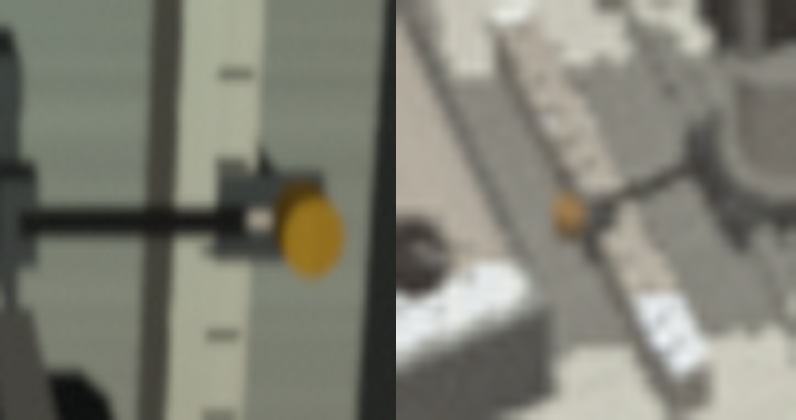

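The pointer now stands on the tab's white line (crop row 219 against 217). I'll pull 1 mm more for the parallax, hold, and hand in.

Converted, -1 mm is -0.2.

Request:
{"api": "drive_effector", "payload": {"plan": "0,0,0,-0.2,0,0,0;0,0,0,-0.2,0,0,0;0,0,0,-0.2,0,0,0;0,0,0,-0.2,0,0,0;0,0,0,-0.2,0,0,0;0,0,0,-0.2,0,0,0;0,0,0,-0.2,0,0,0;0,0,0,-0.2,0,0,0"}}

```text
time: 13.22
tool_pos: [534.9, 0.2, 140.7]
tcp_rot: [180.0, -0.5, 12.0]
ft_force: [11.0, 5.7, -0.8]
finger_gap: 20.4
grip_force: 68.5
```

```bash
python3 -c "
from bench import workorder
print(workorder.hand_in())"
```

```text
the job is handed in; nothing more can be done
None
```

I turned the speed dial to 3 and handed the job in at 13.2 s with the fingers holding the dancer slide at the index tab (grip about 68 N, pointer within about 1 mm of its middle line by the camera); the hand-in returned no verdict.

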